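# Open the guarded oil filler

### The job

The oil reservoir needs topping up. Lift the gravity latch bar out of its catch and swing the guard strap a good quarter turn aside, unscrew the filler cap without forcing it until its thread is free, and set the cap down right way up inside the round steel dish. Never let the cap drop, and leave the oil bottle standing where it is.

Things in the scene. Friction and masses are not known exactly. Their poses are not given: they have to be found in the camera images.
- tank: fixed grey steel oil reservoir, 180 x 90 mm, deck 80 mm above the worktop. Origin under its centre at worktop height; x axis runs from the hinge post (x = -78 mm) over the filler neck (x = y = 0; 33 mm tall, 45 mm over its thread) to the catch post (x = +78 mm, 10 x 30 mm, top 144 mm above the worktop); z up
- filler (a point): centre of the filler neck's rim, 113 mm above the worktop, on the cap's screw axis
- cap: black ribbed screw cap, hollow below, 56 mm diameter, 37 mm tall, 0.12 kg, loose. Origin: centre of its lower rim, z up; 83 mm above the worktop when screwed home. Right-hand thread, 18 mm lead: turned counter-clockwise from above it climbs 2.9 mm per rad, turns easily, stays where left. Free after 5.5 to 6.5 rad (one turn, 17 mm higher), then 15 mm more lift to clear the neck; not before
- cap_top (a point): centre of the cap's top face
- guard (a joint): angle of the steel guard strap about its vertical hinge post, rad: 0 = shut, over the cap along the tank's x axis; grows as it swings clockwise seen from above (free end towards the tank's -y side), stops at 2.1. Light friction, stays where left. Strap 18 mm wide, 6 mm thick, underside 127 mm above the worktop, 7 mm above the shut cap
- guard_hinge (a point): point on the guard's vertical hinge axis, 130 mm above the worktop
- latch (a joint): angle of the gravity latch bar on top of the strap, rad: 0 = down, nose between the catch post's two cheeks; grows as it is lifted, to 0.5; falls back by its weight. Its horizontal pivot is 62 mm from the tab towards the hinge post, 138 mm above the worktop. Lifted over 0.13 rad (tab up 8 mm) the nose clears the cheeks and strap and bar swing together
- latch_tab (a point): gripping point in the middle plane of the latch bar's upright thumb tab (24 mm along the bar, 10 mm wide across it, top 172 mm above the worktop): 158 mm above the worktop when down, 132 mm from the hinge axis. The bar below is also 10 mm wide; the strap's upper face lies 25 mm below this point
- dish: round stainless parts dish, loose, 110 mm diameter, 16 mm high, sheet walls, flat inner floor about 96 mm across and 3 mm above its underside. Origin under its centre, z up.
- oil_bottle: oil bottle with a long spout, 55 mm diameter, 199 mm tall, origin under its centre

How it is judged:
By the outcome, as a careful person would: the job done as asked, in the order asked, and still so for the second after the job is handed in, with the robot touching nothing.
It also fails if it takes over 72 s, if anything falls off the work surface, if the arm or the gripper's body presses on something with over 40 N, if the wrist force passes 120 N, or if a joint passes its speed limit or range.

### The arm

A 6-joint arm with a two-finger parallel gripper is mounted at the origin on the work surface; the furniture and walls round the work are solid. World frame = base frame: x ahead of the robot, y to its left, z up, the work surface at z = 0. Lengths are in m, angles in rad, forces in N, time in s.
With the tool pointing down it reaches from about 0.4 to 0.925 m from the base axis. Payload 12.5 kg.
Tool frame: the origin (TCP) lies at the very end of the fingers, on their centre line; the grasp point (between the pads) lies 19 mm behind it; z points along the fingers, x is the direction in which the jaws open and shut, and the axes are right-handed (so a half turn about z gives the same grasp; the last joint's range is limited). The gripper opens to 95 mm and grips with 3 to 60 N. Pads are 20 mm wide; open, the fingers measure 119 mm over their backs; the gripper's body (75 mm by 180 mm) begins 59 mm behind the grasp point.
Start: joints at [-1.347, 0.491, 1.559, -0, 1.092, -0.106], TCP at [0.202, -0.591, 0.19] pointing down, gripper open.
Joint ranges: [-3.1, 3.1], [-0.84, 2.19], [0.05, 2.79], [-1.13, 4.28], [0.06, 2.93], [-2.69, 2.69]. Speed limits (rad/s): [2.22, 2.22, 2.79, 3.14, 3.14, 3.14].

### API

Orientations are given as a unit quaternion [x, y, z, w].
In Python, from rig import telemetry, grab_frame, calibration, robot gives the robot as it stands.
- The arm moves only by the tool send_rows, never from a script. Its argument "deltas" is a list of rows, each a list of 5 numbers: the shift along the tool's x, y, z in cm, then the turn about the tool's z in degrees, then the finger opening in cm, from 0 to 9.51. In form: [[x, y, z, spin, jaw], ...]. A call has 1 to 20 rows; each row shifts and turns the commanded pose from where the row before left it, along the tool's axes as they then stand; what a row does not reach is not made up. A row lasts 1/12 s, in which the tool goes at most 41.7 mm and 7.16 degrees, less where a joint would pass 70% of its speed; a pose out of reach is approached as far as the arm can. A call with a gripper value outside its range is refused whole. The fingers move at their own pace and stop on an object; the grip force is fixed at half the most. Time passes only in rows, so rows that do not move let the fingers close. It gives the time, the measured TCP pose, the force and the opening at its end, in the units of the state.
- telemetry.get_obs(): the state, without advancing time (a new reading comes with each control period).
- grab_frame(name): name is "scene" or "top"; returns the picture (420x560x3 uint8, red, green, blue); there is no depth.
- calibration(name): a dict with "mtx" (3x3 intrinsics, pixels), "origin" and "attitude" of the camera in the world. Camera axes: x right, y down, z forward; pixel columns grow to the right and rows downward; lengths in m; the calibration is good to about 2 mm. A picture is of the moment at which its call begins. calibration takes no time and is no camera call.
- robot.finish_job(): hands the job in, once; it reports no verdict.
The state is a dict: "clock": time; "joint_positions": joint angles; "joint_velocities": joint speeds; "tau": joint torques, N m; "eef_pos": TCP position; "ee_rot": TCP orientation; "force": force on the tool from outside, world axes, zero at the start; "moment": the same for the moment, N m; "gripper_width": finger opening in m.
Only numpy, scipy, OpenCV 4.12 (cv2) and the standard library are available. Lean on these libraries where they do the work, as an engineer would, in place of code of your own. Each camera call takes 0.05 s, during which the arm holds its last target. There are 200 camera calls.

## Working session

There is one attempt and no reset: what is moved stays moved. The work goes in short steps, Python scripts to look and compute and a tool call to move; the robot and the scene stay as the last step left them, time stands still between calls to the robot, and variables do not carry over. Pictures are saved under pics/ and viewed, about 8 in all and at most 12, crops included, and the job is handed in when it is done.

Besides the shell and the picture viewer there is one more tool, called after ">>>" as name([rows], argument=value, ...), one row to a line, values as JSON. send_rows: Moves the arm, as the interface text tells. Its arguments: {"type":"object","properties":{"deltas":{"type":"array"}},"required":["deltas"]}

```bash
mkdir -p pics; ls; python3 - <<'E'
from rig import telemetry, grab_frame, calibration
import cv2,numpy as np
for n in("scene","top"):
    c=calibration(n);print(n,c)
    f=grab_frame(n);cv2.imwrite(f"pics/{n}0.png",f[:,:,::-1])
o=telemetry.get_obs();print(o)
E
```

```text
pics
scene {'mtx': array([[498.30222864,   0.        , 289.4232418 ],
       [  0.        , 498.30222864, 214.24516173],
       [  0.        ,   0.        ,   1.        ]]), 'origin': array([ 0.05225513, -0.80022031,  0.46603554]), 'attitude': array([ 0.79622094, -0.25542705,  0.18192262, -0.51739095])}
top {'mtx': array([[435.63555496,   0.        , 284.83775121],
       [  0.        , 435.63555496, 210.10150939],
       [  0.        ,   0.        ,   1.        ]]), 'origin': array([ 0.41798834, -0.17451882,  0.98071008]), 'attitude': array([-0.70313949,  0.70804931, -0.04256159,  0.04949283])}
{'clock': 0.1, 'joint_positions': array([-1.34657831e+00,  4.91498134e-01,  1.55938483e+00,  1.46726695e-05,
        1.09172977e+00, -1.05617890e-01]), 'joint_velocities': array([ 6.04906278e-04, -2.06180008e-03, -5.66259634e-05,  2.33527307e-04,
        1.74128680e-03,  5.94489958e-04]), 'tau': array([ 4.45623838e-03, -6.13620114e+01, -2.58606058e+01,  6.93661650e-02,
        4.70131938e-02, -5.04421405e-05]), 'eef_pos': array([ 0.20238959, -0.59106412,  0.18972218]), 'ee_rot': array([ 8.13597271e-01, -5.81428602e-01, -3.77074671e-04, -3.43514465e-04]), 'force': array([-0.17779825,  0.21252986, -0.43177514]), 'moment': array([0.01290503, 0.04506556, 0.04416833]), 'gripper_width': 0.09510538551032655}
```

View pics/scene0.png

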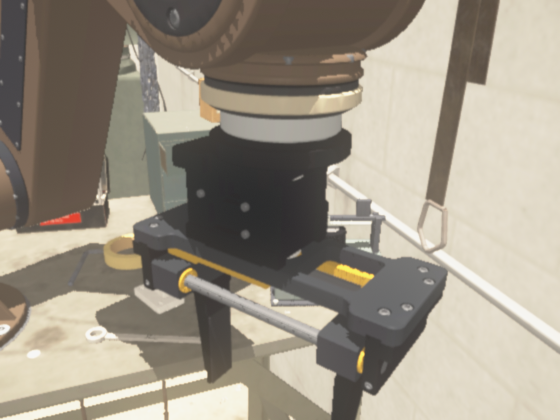

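View pics/top0.png

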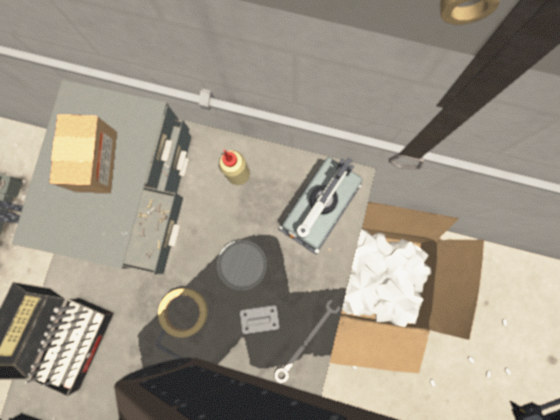

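The scene camera is mostly blocked by the gripper. In the top view the tank is at about (322,205), the dish at (241,264) and the bottle at (235,167); the ring at (182,313) is a tape roll. Next I'll zoom in on the tank.

```bash
cat > h.py <<'E'
import numpy as np,cv2
from scipy.spatial.transform import Rotation as R
from rig import telemetry, grab_frame, calibration, robot
def ray(n,uv,z):
    c=calibration(n);d=R.from_quat(c["attitude"]).apply(np.linalg.inv(c["mtx"])@[uv[0],uv[1],1])
    o=np.array(c["origin"]);return o+d*(z-o[2])/d[2]
def proj(n,p):
    c=calibration(n);q=R.from_quat(c["attitude"]).inv().apply(np.array(p)-c["origin"]);q=c["mtx"]@q;return (q[:2]/q[2]).round(1)
def crop(n,u0,v0,w,h,s,name):
    f=grab_frame(n);cv2.imwrite(name,cv2.resize(f[v0:v0+h,u0:u0+w,::-1],None,fx=s,fy=s,interpolation=cv2.INTER_CUBIC))
E
python3 - <<'E'
from h import *
crop("top",265,145,110,115,5,"pics/tank.png")
for uv,z in [((241,264),.016),((235,167),0),((322,205),.12),((304,230),.13),((343,168),.15)]: print(uv,ray("top",uv,z).round(4))
o=telemetry.get_obs();print(R.from_quat(o["ee_rot"]).as_matrix().round(3))
f=grab_frame("top");g=cv2.cvtColor(f,cv2.COLOR_RGB2GRAY)
print(f[264,215:270].mean(1).astype(int)); print(f[238:292,241].mean(1).astype(int))
E
```

```text
(241, 264) [ 0.4256 -0.0682  0.016 ]
(235, 167) [ 0.6475 -0.0511  0.    ]
(322, 205) [ 0.5405 -0.2406  0.12  ]
(304, 230) [ 0.4899 -0.2038  0.13  ]
(343, 168) [ 0.6086 -0.2804  0.15  ]
[[ 0.324 -0.946 -0.   ]
 [-0.946 -0.324  0.001]
 [-0.001 -0.    -1.   ]]
[ 87  90 109 106 107 112 119 126 127 129 126 127 125 127 127 124 124 121
 124 126 126 128 127 126 126 127 128 128 127 126 123 123 127 123 125 122
 122 128 124 126 126 122 123 124 126 126 129 125 110 106 102  96  89  81
  83]
[134 108  99 106 107 115 122 125 126 124 124 125 128 128 124 128 124 124
 124 124 125 127 124 126 126 125 128 126 128 128 128 124 127 125 124 127
 127 126 123 124 124 123 128 127 126 129 121 119 109  98  97  94  90  81]
```

View pics/tank.png

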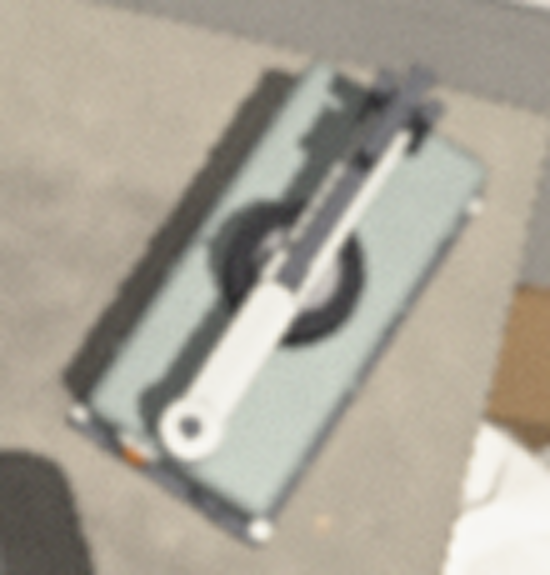

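The tank crop shows these points (crop pixels, 5x): hinge eye at (190,428), catch post around (412,95), cap centre near (293,273), and deck corners at (90,405), (258,512), (485,168) and (325,65).

```bash
python3 - <<'E'
from h import *
P=lambda u,v,z: ray("top",(265+(u-2)/5,145+(v-2)/5),z)
h=P(190,428,.133);c=P(412,95,.144);cap=P(293,273,.12)
D=[P(*q,.08) for q in[(90,405),(258,512),(485,168),(325,65)]]
print("hinge",h,"catch",c,"dist",np.linalg.norm((c-h)[:2]),"cap",cap)
print("deck",np.mean(D,0),[np.linalg.norm(D[i]-D[i-1]).round(4) for i in range(4)])
a=lambda v:np.degrees(np.arctan2(v[1],v[0]))
print("ang",a(c-h),a(cap-h),a(D[2]-D[1]),a(D[3]-D[0]),"cap-h",np.linalg.norm((cap-h)[:2]))
x=(c-h)[:2]/np.linalg.norm((c-h)[:2]);print("tab",h[:2]+.132*x, "tab px crop",(proj("top",[*(h[:2]+.132*x),.17])-[265,145])*5)
# dish circle from contour
f=grab_frame("top")
g=cv2.medianBlur(cv2.cvtColor(f,cv2.COLOR_RGB2GRAY),3)
cs=cv2.HoughCircles(g,cv2.HOUGH_GRADIENT_ALT,1,10,param1=100,param2=.6,minRadius=18,maxRadius=34);print(cs)
for cc in (cs[0] if cs is not None else []):
    print(cc, ray("top",cc[:2],.016).round(4), cc[2]*.965/435.6)
# ring on hanging strap
def tri(a,b):
    A=[];B=[]
    for n,uv in(("scene",a),("top",b)):
        o=np.array(calibration(n)["origin"]);d=ray(n,uv,0)-o;d/=np.linalg.norm(d);M=np.eye(3)-np.outer(d,d);A.append(M);B.append(M@o)
    return np.linalg.lstsq(np.vstack(A),np.hstack(B),rcond=None)[0]
print("ring",tri((433,225),(407,163)))
print("hinge/tab/cap in scene",proj("scene",h),proj("scene",[*(h[:2]+.132*x),.158]))
E
```

```text
hinge [ 0.4892956  -0.20093148  0.133     ] catch [ 0.61871458 -0.28917207  0.144     ] dist 0.15663866822802017 cap [ 0.55216672 -0.24318747  0.12      ]
deck [ 0.55306621 -0.24517173  0.08      ] [np.float64(0.1753), np.float64(0.0823), np.float64(0.1736), np.float64(0.0801)]
ang -34.28698865978045 -33.90523703672256 -34.208504043358474 -34.90324017125037 cap-h 0.0757518737385874
tab [ 0.59835746 -0.27529216] tab px crop [383.5 129.5]
[[[241.       265.        23.673552]
  [372.       297.        26.530766]
  [183.       313.        24.329617]
  [ 41.       353.        27.917604]
  [ 59.       364.        25.862053]
  [313.       221.        24.21954 ]
  [438.        69.        22.384119]]]
[241.       265.        23.673552] [ 0.4234 -0.0683  0.016 ] 0.05244485
[372.       297.        26.530766] [ 0.3526 -0.3536  0.016 ] 0.058774535
[183.       313.        24.329617] [0.3208 0.0571 0.016 ] 0.053898253
[ 41.       353.        27.917604] [0.2381 0.3616 0.016 ] 0.06184685
[ 59.       364.        25.862053] [0.2151 0.3212 0.016 ] 0.057293113
[313.      221.       24.21954] [ 0.5195 -0.2279  0.016 ] 0.053654395
[438.        69.        22.384119] [ 0.8724 -0.5234  0.016 ] 0.049588323
ring [ 0.61407202 -0.40087546  0.16921142]
hinge/tab/cap in scene [280.9 220.1] [362.4 206.7]
```

>>> send_rows([
  [0,0,-0.17,-7.05,4],
  [0,0,-0.17,-7.05,4],
  [0,0,-0.17,-7.05,4],
  [0,0,-0.17,-7.05,4],
  [0,0,-0.17,-7.05,4],
  [0,0,-0.17,-7.05,4],
  [0,0,-0.17,-7.05,4],
  [0,0,-0.17,-7.05,4],
  [0,0,-0.17,-7.05,4],
  [0,0,-0.17,-7.05,4],
  [0,0,-0.17,-7.05,4],
  [0,0,-0.17,-7.05,4],
  [0,0,-0.17,-7.05,4],
  [0,0,-0.17,-7.05,4],
  [0,0,-0.17,-7.05,4],
  [0,0,-0.17,-7.05,4],
  [0,0,-0.17,-7.05,4],
  [0,0,-0.17,-7.05,4],
])

```text
clock: 1.75
eef_pos: [0.2024, -0.5912, 0.2208]
ee_rot: [0.882, 0.471, 0.0, -0.0]
force: [-0.6, 0.2, -0.2]
gripper_width: 0.04
```

>>> send_rows([
  [2.5,0.75,0,0,4],
  [2.5,0.75,0,0,4],
  [2.5,0.75,0,0,4],
  [2.5,0.75,0,0,4],
  [2.5,0.75,0,0,4],
  [2.5,0.75,0,0,4],
  [2.5,0.75,0,0,4],
  [2.5,0.75,0,0,4],
  [2.5,0.75,0,0,4],
  [2.5,0.75,0,0,4],
  [2.5,0.75,0,0,4],
  [2.5,0.75,0,0,4],
  [2.5,0.75,0,0,4],
  [2.5,0.75,0,0,4],
  [2.5,0.75,0,0,4],
  [2.5,0.75,0,0,4],
  [0,0,0,0,4],
  [0,0,0,0,4],
])

```text
clock: 3.25
eef_pos: [0.527, -0.3271, 0.2205]
ee_rot: [0.883, 0.469, -0.0, -0.0]
force: [-0.5, 0.3, 0.5]
gripper_width: 0.0401
```

```bash
python3 - <<'E'
from h import *
o=telemetry.get_obs();p=o["eef_pos"];print(o["clock"],p,o["joint_positions"],o["force"],o["gripper_width"])
M=R.from_quat(o["ee_rot"]).as_matrix();print(np.degrees(np.arctan2(M[1,0],M[0,0])))
print(M.T@(np.array([.598,-.275,.139])-p)*100)
crop("scene",200,100,300,200,2.6,"pics/s1.png")
print("tab",proj("scene",[.598,-.275,.158]),proj("scene",[.598,-.275,.172]),"tip",proj("scene",p))
E
```

```text
3.25 [ 0.52704901 -0.32714692  0.22054303] [-6.61854357e-01  4.57043134e-01  1.53240879e+00 -2.10446290e-04
  1.15252206e+00 -1.63780050e+00] [-0.53253818  0.31761736  0.4643417 ] 0.04005053456343113
55.92249670483868
[8.29606525 2.95807387 8.15176036]
tab [362.2 206.7] [362.9 198.6] tip [355.5 188.3]
```

View pics/s1.png

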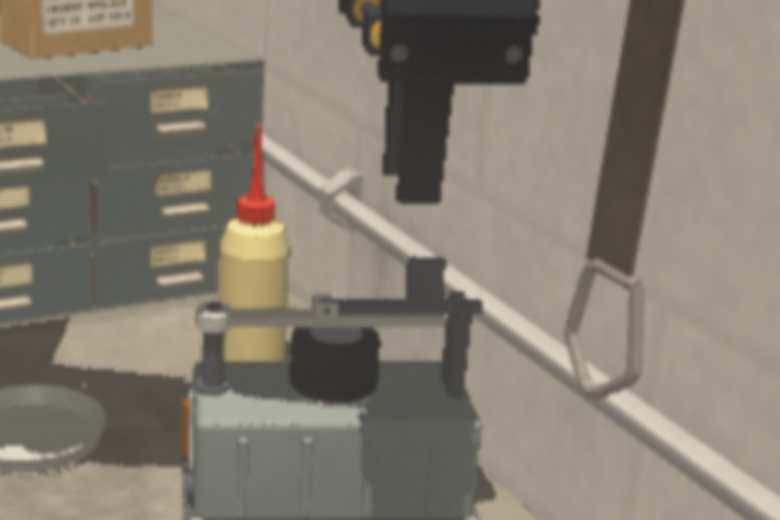

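The scene view confirms the tab: its top is at about pixel (363.5,199) against a predicted (362.9,198.6). Bottle, cap and dish are clear, and the hanging hook is to the right. Moving in to grip the tab.

>>> send_rows([
  [2.0,0.7,0,0,4],
  [2.0,0.7,0,0,4],
  [2.0,0.7,0,0,4],
  [1.5,0.6,0,0,4],
  [0.8,0.3,0,0,4],
  [0,0,0,0,4],
  [0,0,1.5,0,4],
  [0,0,2,0,4],
  [0,0,2,0,4],
  [0,0,1.5,0,4],
  [0,0,1,0,4],
  [0,0,0,0,4],
  [0,0,0,0,3],
  [0,0,0,0,2],
  [0,0,0,0,0.5],
  [0,0,0,0,0.5],
  [0,0,0,0,0.5],
  [0,0,0,0,0.5],
  [0,0,0,0,0.5],
])

```text
clock: 4.88
eef_pos: [0.5988, -0.2755, 0.1415]
ee_rot: [0.884, 0.468, 0.001, 0.0]
force: [2.8, 3.9, 2.4]
gripper_width: 0.0094
```

>>> send_rows([
  [0,-0.1,-0.25,0,0.5],
  [0,-0.1,-0.25,0,0.5],
  [0,-0.1,-0.25,0,0.5],
  [0,-0.1,-0.25,0,0.5],
  [0,-0.1,-0.3,0,0.5],
  [0,0,0,0,0.5],
  [0,0,0,0,0.5],
])

```text
clock: 5.47
eef_pos: [0.5928, -0.2727, 0.1533]
ee_rot: [0.884, 0.468, -0.001, -0.001]
force: [-2.3, 4.3, -7.0]
gripper_width: 0.0096
```

```bash
python3 - <<'E'
from h import *
o=telemetry.get_obs();print(o["eef_pos"],o["force"],o["moment"],o["gripper_width"])
crop("scene",250,150,170,110,4,"pics/s2.png")
E
```

```text
[ 0.59282524 -0.27265399  0.15330908] [-2.32170226  4.28287597 -6.99430135] [ 0.6853285   0.28282882 -0.14633547] 0.009639367924077808
```

View pics/s2.png

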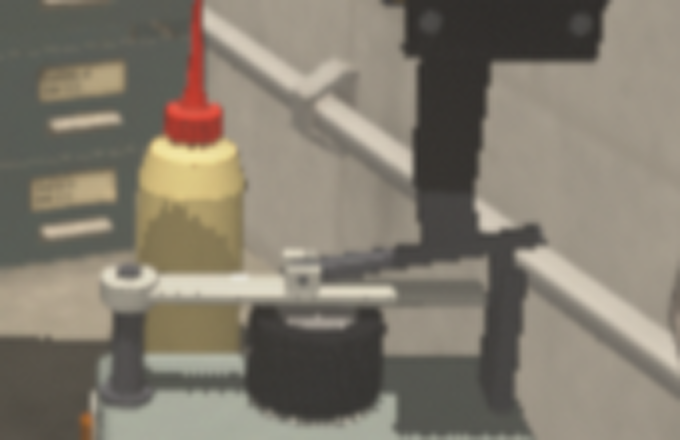

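The bar is raised: its nose at about crop (540,232) sits above the post top, and the pads hold the tab. Swinging now, with a little more lift.

>>> send_rows([
  [0,-0.05,-0.2,0,0.5],
  [-0.44,-0.01,0,2,0.5],
  [-0.77,-0.02,0,3.5,0.5],
  [-1.1,-0.05,0,5,0.5],
  [-1.1,-0.05,0,5,0.5],
  [-1.1,-0.05,0,5,0.5],
  [-1.1,-0.05,0,5,0.5],
  [-1.1,-0.05,0,5,0.5],
  [0,0,0,0,0.5],
])

```text
clock: 6.27
eef_pos: [0.5403, -0.3151, 0.1547]
ee_rot: [0.976, 0.216, -0.002, -0.002]
force: [-2.4, 9.5, -10.3]
gripper_width: 0.0095
```

```bash
cat >> h.py <<'E'
def st(H=(.4891,-.2005)):
    o=telemetry.get_obs();p=o["eef_pos"];M=R.from_quat(o["ee_rot"]).as_matrix();d=p[:2]-H
    print(o["clock"],p.round(4),"yaw",np.degrees(np.arctan2(M[1,0],M[0,0])).round(2),"F",o["force"].round(1),"M",o["moment"].round(2),"w",round(o["gripper_width"],4),"q",o["joint_positions"].round(2),"r,ang",np.hypot(*d).round(4),np.degrees(np.arctan2(d[1],d[0])).round(1));return p,M
E
python3 -c "from h import *;st()"
```

```text
6.2667 [ 0.5403 -0.3151  0.1547] yaw 24.91 F [ -2.4   9.5 -10.3] M [ 1.76  0.26 -0.25] w 0.0095 q [-0.63  0.53  1.59  0.    1.02 -1.07] r,ang 0.1255 -65.9
```

>>> send_rows([
  [-1.1,-0.15,0,5,0.5],
  [-1.1,-0.06,0,5,0.5],
  [-1.1,-0.05,0,5,0.5],
  [-1.1,-0.05,0,5,0.5],
  [-1.1,-0.05,0,5,0.5],
  [-1.1,-0.05,0,5,0.5],
  [-1.1,-0.05,0,5,0.5],
  [-1.1,-0.05,0,5,0.5],
  [0,0,0,0,0.5],
])

```text
clock: 7.02
eef_pos: [0.4548, -0.3204, 0.1549]
ee_rot: [0.991, -0.131, -0.001, -0.002]
force: [6.6, 14.0, -15.0]
gripper_width: 0.0098
```

```bash
python3 -c "from h import *;st()"
```

```text
7.0167 [ 0.4548 -0.3204  0.1549] yaw -15.08 F [  6.6  14.  -15. ] M [ 2.44 -1.19 -0.28] w 0.0098 q [-0.73  0.44  1.77  0.    0.94 -0.47] r,ang 0.1247 -106.0
```

>>> send_rows([
  [0,-0.15,0.1,0,0.5],
  [0,-0.1,0.1,0,0.5],
  [0,0,0,0,0.5],
])

```text
clock: 7.27
eef_pos: [0.4575, -0.3213, 0.1545]
ee_rot: [0.992, -0.128, 0.001, 0.001]
force: [0.5, -0.0, -1.3]
gripper_width: 0.0094
```

```bash
python3 -c "from h import *;st()"
```

```text
7.2667 [ 0.4575 -0.3213  0.1545] yaw -14.69 F [ 0.5 -0.  -1.3] M [-0.2  -0.2  -0.12] w 0.0094 q [-0.73  0.44  1.77 -0.    0.94 -0.47] r,ang 0.1248 -104.6
```

>>> send_rows([
  [-0.7,-0.03,0,3,0.5],
  [-1.09,-0.07,0,5,0.5],
  [-1.09,-0.07,0,5,0.5],
  [-1.09,-0.07,0,5,0.5],
  [-1.09,-0.07,0,5,0.5],
  [-1.09,-0.07,0,5,0.5],
  [-1.09,-0.07,0,5,0.5],
  [-0.44,-0.02,0,2,0.5],
  [0,0,0,0,0.5],
  [0,0,0,0,0.5],
])

```text
clock: 8.1
eef_pos: [0.394, -0.28, 0.1546]
ee_rot: [0.908, -0.42, 0.001, 0.001]
force: [-3.7, -4.6, 2.4]
gripper_width: 0.01
```

```bash
python3 -c "from h import *;st()"
```

```text
8.1 [ 0.394  -0.28    0.1546] yaw -49.61 F [-3.7 -4.6  2.4] M [-0.95  0.74 -0.19] w 0.01 q [-0.75  0.34  1.94 -0.    0.86  0.11] r,ang 0.1239 -140.1
```

>>> send_rows([
  [0,0.1,0.25,0,0.5],
  [0,0.1,0.25,0,0.5],
  [0,0.1,0.25,0,0.5],
  [0,0.1,0.25,0,0.5],
  [0,0.1,0.2,0,0.5],
  [0,0,0,0,0.5],
  [0,0,0,0,2],
  [0,0,0,0,3],
  [0,0,0,0,3],
  [0,0,-1,0,3],
  [0,0,-2,0,3],
  [0,0,-2,0,3],
  [0,0,-2,0,3],
  [0,0,-1,0,5],
  [0,0,0,0,8],
  [0,0,0,0,8],
])

```text
clock: 9.43
eef_pos: [0.39, -0.282, 0.2217]
ee_rot: [0.907, -0.42, 0.0, 0.0]
force: [0.7, -0.1, 0.2]
gripper_width: 0.0448
```

```bash
python3 - <<'E'
from h import *
p,M=st();print(M.T@(np.array([.5535,-.2445,.092])-p)*100)
crop("top",265,145,110,115,5,"pics/tank2.png")
E
```

```text
9.4333 [ 0.39   -0.282   0.2217] yaw -49.68 F [ 0.7 -0.1  0.2] M [-0.07 -0.07 -0.05] w 0.0448 q [-0.76  0.25  1.86  0.    1.03  0.1 ] r,ang 0.1283 -140.6
[  7.71133335 -14.888239    12.97884321]
```

View pics/tank2.png

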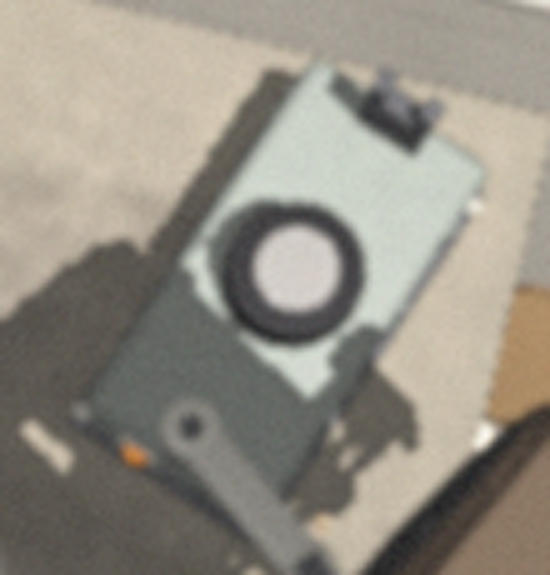

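The guard is swung well aside and the cap is free to reach. The cap's label disc is centred near crop (296,268); I'll measure it precisely.

```bash
python3 - <<'E'
from h import *
f=grab_frame("top").astype(int);s=f[170:225,295:352]
m=((s.min(2)>170)&((s.max(2)-s.min(2))<22)).astype(np.uint8)
n,l,t,c=cv2.connectedComponentsWithStats(m)
for i in range(1,n):
    if t[i,4]>40: print(t[i],c[i]+[295,170],ray("top",c[i]+[295,170],.12))
print(f[199,324],f[205,336],f[185,318])
mm=((f[170:225,295:352].max(2)<75)).astype(np.uint8);n,l,t,c=cv2.connectedComponentsWithStats(mm);print(t[1:],[ray("top",q+[295,170],.12) for q in c[1:]])
E
```

```text
[ 14   0  43  41 814] [335.63144963 184.56388206] [ 0.58167103 -0.26862571  0.12      ]
[ 22  21  15  16 191] [324.0052356  198.34554974] [ 0.55388124 -0.24482546  0.12      ]
[21 43 16 11 83] [325.14457831 217.5060241 ] [ 0.51534561 -0.24639486  0.12      ]
[212 206 200] [139 141 136] [122 131 122]
[[ 46   0   9   4  23]
 [ 15  17  26  26 162]
 [ 39  29   3   5   7]
 [ 37  35   2   2   3]] [array([ 0.6092583 , -0.28937298,  0.12      ]), array([ 0.55271736, -0.23413486,  0.12      ]), array([ 0.54834854, -0.26636813,  0.12      ]), array([ 0.53897754, -0.26180801,  0.12      ])]
```

>>> send_rows([
  [0.77,-1.49,0,0,8],
  [0.77,-1.49,0,0,8],
  [0.77,-1.49,0,0,8],
  [0.77,-1.49,0,0,8],
  [0.77,-1.49,0,0,8],
  [0.77,-1.49,0,0,8],
  [0.77,-1.49,0,0,8],
  [0.77,-1.49,0,0,8],
  [0.77,-1.49,0,0,8],
  [0.77,-1.49,0,0,8],
])

```text
clock: 10.37
eef_pos: [0.5539, -0.2441, 0.2204]
ee_rot: [0.907, -0.42, -0.001, -0.0]
force: [-0.1, 0.4, 0.3]
gripper_width: 0.0803
```

>>> send_rows([
  [0,0,0,7.1,8],
  [0,0,0,7.1,8],
  [0,0,0,7.1,8],
  [0,0,0,7.1,8],
  [0,0,0,7.1,8],
  [0,0,0,7.1,8],
  [0,0,0,7.1,8],
  [0,0,0,7.1,8],
  [0,0,0,7.1,8],
  [0,0,0,7.1,8],
  [0,0,0,0,8],
  [0,0,0,0,8],
])

```text
clock: 11.37
eef_pos: [0.5532, -0.2444, 0.2208]
ee_rot: [-0.496, 0.868, 0.001, -0.0]
force: [-1.1, -0.3, 0.1]
gripper_width: 0.0797
```

```bash
python3 - <<'E'
from h import *
p,M=st();print(M.T@(np.array([.5537,-.2447,.092])-p)*100)
E
```

```text
11.3667 [ 0.5532 -0.2444  0.2208] yaw -120.47 F [-1.1 -0.3  0.1] M [0.07 0.06 0.02] w 0.0797 q [-0.53  0.43  1.57 -0.    1.14  1.58] r,ang 0.0777 -34.4
[-1.61369424e-03 -7.26500078e-02  1.28843647e+01]
```

>>> send_rows([
  [0,-0.07,2,0,8],
  [0,0,2.5,0,8],
  [0,0,2.5,0,8],
  [0,0,2.4,0,8],
  [0,0,1.5,0,8],
  [0,0,1.2,0,8],
  [0,0,0.6,0,8],
  [0,0,0.2,0,8],
  [0,0,0,0,7],
  [0,0,0,0,6.2],
  [0,0,0,0,5.8],
  [0,0,0,0,5],
  [0,0,0,0,5],
  [0,0,0,0,5],
  [0,0,0,0,5],
])

```text
clock: 12.62
eef_pos: [0.5544, -0.2449, 0.0935]
ee_rot: [-0.495, 0.869, -0.0, 0.0]
force: [1.1, 2.7, 5.8]
gripper_width: 0.054
```

```bash
python3 -c "from h import *;st()"
```

```text
12.6167 [ 0.5544 -0.2449  0.0935] yaw -120.7 F [1.1 2.7 5.8] M [ 0.5  -0.17 -0.01] w 0.054 q [-0.53  0.57  1.71  0.    0.86  1.58] r,ang 0.079 -34.2
```

>>> send_rows([
  [0,0,-0.015,-3,5],
  [0,0,-0.025,-5,5],
  [0,0,-0.035,-7,5],
  [0,0,-0.035,-7,5],
  [0,0,-0.035,-7,5],
  [0,0,-0.035,-7,5],
  [0,0,-0.035,-7,5],
  [0,0,0,0,5],
])

```text
clock: 13.28
eef_pos: [0.5539, -0.2449, 0.0948]
ee_rot: [0.781, -0.625, -0.0, 0.0]
force: [1.0, 1.1, -1.2]
gripper_width: 0.0537
```

```bash
python3 -c "from h import *;st()"
```

```text
13.2833 [ 0.5539 -0.2449  0.0948] yaw -77.37 F [ 1.   1.1 -1.2] M [ 0.3  -0.11  0.02] w 0.0537 q [-0.53  0.57  1.71 -0.    0.87  0.83] r,ang 0.0785 -34.4
```

>>> send_rows([
  [0,0,-0.035,-7,5],
  [0,0,-0.035,-7,5],
  [0,0,-0.035,-7,5],
  [0,0,-0.035,-7,5],
  [0,0,-0.035,-7,5],
  [0,0,-0.035,-7,5],
  [0,0,-0.035,-7,5],
  [0,0,-0.035,-7,5],
  [0,0,-0.035,-7,5],
  [0,0,-0.035,-7,5],
  [0,0,-0.035,-7,5],
  [0,0,-0.035,-7,5],
  [0,0,0,0,5],
])

```text
clock: 14.37
eef_pos: [0.5542, -0.2449, 0.0991]
ee_rot: [0.998, 0.056, 0.0, 0.0]
force: [1.9, 1.6, -1.4]
gripper_width: 0.0543
```

>>> send_rows([
  [0,0,-0.035,-7,5],
  [0,0,-0.035,-7,5],
  [0,0,-0.035,-7,5],
  [0,0,-0.035,-7,5],
  [0,0,-0.035,-7,5],
  [0,0,-0.035,-7,5],
  [0,0,-0.035,-7,5],
  [0,0,-0.035,-7,5],
  [0,0,-0.035,-7,5],
  [0,0,-0.035,-7,5],
  [0,0,-0.035,-7,5],
  [0,0,-0.035,-7,5],
  [0,0,0,0,5],
])

```text
clock: 15.45
eef_pos: [0.554, -0.2449, 0.1033]
ee_rot: [0.706, 0.709, -0.0, -0.0]
force: [0.0, 0.8, -1.6]
gripper_width: 0.0541
```

```bash
python3 - <<'E'
from h import *
st()
crop("scene",250,150,170,110,4,"pics/s3.png")
E
```

```text
15.45 [ 0.554  -0.2449  0.1033] yaw 90.23 F [ 0.   0.8 -1.6] M [ 0.33 -0.31  0.  ] w 0.0541 q [-0.53  0.56  1.7  -0.    0.88 -2.1 ] r,ang 0.0786 -34.4
```

View pics/s3.png

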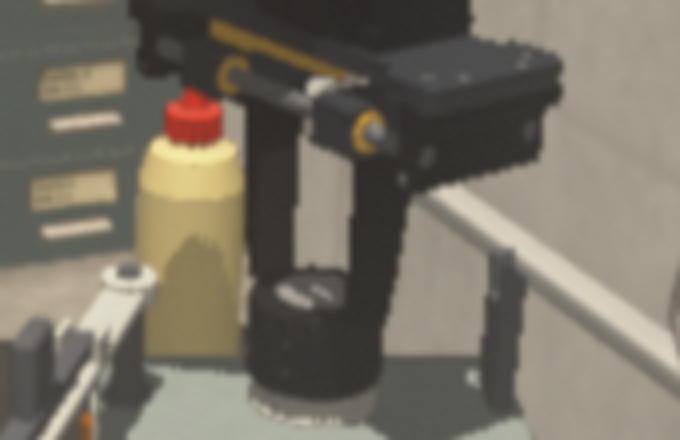

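The cap has climbed and the neck is visible beneath it. Release, rewind and regrip.

>>> send_rows([
  [0,0,0,0,6],
  [0,0,0,0,7],
  [0,0,0,0,7],
  [0,0,0,0,7],
  [0,0,0,7.1,7],
  [0,0,0,7.1,7],
  [0,0,0,7.1,7],
  [0,0,0,7.1,7],
  [0,0,0,7.1,7],
  [0,0,0,7.1,7],
  [0,0,0,7.1,7],
  [0,0,0,7.1,7],
  [0,0,0,7.1,7],
  [0,0,0,7.1,7],
  [0,0,0,7.1,7],
  [0,0,0,7.1,7],
  [0,0,0,7.1,7],
  [0,0,0,7.1,7],
])

```text
clock: 17.0
eef_pos: [0.554, -0.245, 0.1034]
ee_rot: [0.997, -0.083, 0.0, 0.0]
force: [-0.5, 0.2, -0.6]
gripper_width: 0.0701
```

>>> send_rows([
  [0,0,0,7.1,7],
  [0,0,0,7.1,7],
  [0,0,0,7.1,7],
  [0,0,0,7.1,7],
  [0,0,0,7.1,7],
  [0,0,0,7.1,7],
  [0,0,0,7.1,7],
  [0,0,0,7.1,7],
  [0,0,0,7.1,7],
  [0,0,0,7.1,7],
  [0,0,0,7.1,7],
  [0,0,0,7.1,7],
  [0,0,0,7.1,7],
  [0,0,0,7.1,7],
  [0,0,0,0,7],
  [0,0,0,0,6],
])

```text
clock: 18.33
eef_pos: [0.554, -0.245, 0.1034]
ee_rot: [-0.585, 0.811, -0.0, -0.0]
force: [0.1, 0.8, 0.4]
gripper_width: 0.0671
```

```bash
python3 -c "from h import *;st()"
```

```text
18.3333 [ 0.554  -0.245   0.1034] yaw -108.34 F [0.1 0.8 0.4] M [0.09 0.04 0.05] w 0.0671 q [-0.53  0.56  1.7  -0.    0.88  1.37] r,ang 0.0787 -34.4
```

>>> send_rows([
  [0,0,0,0,5],
  [0,0,0,0,5],
  [0,0,0,0,5],
  [0,0,0,0,5],
  [0,0,-0.015,-3,5],
  [0,0,-0.025,-5,5],
  [0,0,-0.035,-7,5],
  [0,0,-0.035,-7,5],
  [0,0,-0.035,-7,5],
  [0,0,-0.035,-7,5],
  [0,0,-0.035,-7,5],
  [0,0,-0.035,-7,5],
  [0,0,-0.035,-7,5],
  [0,0,-0.035,-7,5],
  [0,0,-0.035,-7,5],
  [0,0,-0.035,-7,5],
  [0,0,0,0,5],
])

```text
clock: 19.75
eef_pos: [0.5542, -0.245, 0.1074]
ee_rot: [0.966, -0.26, 0.0, 0.0]
force: [0.5, 0.5, -0.5]
gripper_width: 0.0532
```

>>> send_rows([
  [0,0,-0.035,-7,5],
  [0,0,-0.035,-7,5],
  [0,0,-0.035,-7,5],
  [0,0,-0.035,-7,5],
  [0,0,-0.035,-7,5],
  [0,0,-0.035,-7,5],
  [0,0,-0.035,-7,5],
  [0,0,-0.035,-7,5],
  [0,0,-0.035,-7,5],
  [0,0,-0.035,-7,5],
  [0,0,-0.035,-7,5],
  [0,0,-0.035,-7,5],
  [0,0,-0.035,-7,5],
  [0,0,-0.035,-7,5],
  [0,0,-0.035,-7,5],
  [0,0,0,0,5],
])

```text
clock: 21.08
eef_pos: [0.5544, -0.245, 0.1128]
ee_rot: [0.795, 0.606, 0.0, 0.0]
force: [1.3, 2.5, 1.0]
gripper_width: 0.054
```

```bash
python3 -c "from h import *;st()"
```

```text
21.0833 [ 0.5544 -0.245   0.1128] yaw 74.62 F [1.3 2.5 1. ] M [ 0.41 -0.4   0.03] w 0.054 q [-0.53  0.55  1.69  0.    0.9  -1.83] r,ang 0.079 -34.3
```

>>> send_rows([
  [0,0,-0.1,0,5],
  [0,0,-0.1,0,5],
  [0,0,-0.1,0,5],
  [0,0,0,0,5],
])

```text
clock: 21.42
eef_pos: [0.554, -0.2449, 0.1156]
ee_rot: [0.797, 0.604, -0.0, -0.0]
force: [1.5, 0.9, -1.2]
gripper_width: 0.0534
```

>>> send_rows([
  [0,0,-0.3,0,5],
  [0,0,-0.4,0,5],
  [0,0,-0.5,0,5],
  [0,0,-0.6,0,5],
  [0,0,-1,0,5],
  [0,0,-1.2,0,5],
  [0,0,-1.2,0,5],
  [0,0,-1,0,5],
  [0,0,-0.8,0,5],
  [0,0,0,0,5],
  [0,0,0,0,5],
])

```text
clock: 22.33
eef_pos: [0.5541, -0.245, 0.1859]
ee_rot: [0.796, 0.605, 0.0, 0.0]
force: [-0.8, -0.1, -1.0]
gripper_width: 0.0537
```

```bash
python3 - <<'E'
from h import *
p,M=st()
f=grab_frame("top");cv2.imwrite("pics/top4.png",cv2.resize(np.vstack([f[180:320,170:380,::-1]]),None,fx=3,fy=3,interpolation=cv2.INTER_CUBIC))
f=grab_frame("scene");cv2.imwrite("pics/s4.png",cv2.resize(f[100:300,180:420,::-1],None,fx=2.5,fy=2.5))
E
```

```text
22.3333 [ 0.5541 -0.245   0.1859] yaw 74.49 F [-0.8 -0.1 -1. ] M [ 0.09 -0.17 -0.03] w 0.0537 q [-0.53  0.47  1.61 -0.    1.06 -1.83] r,ang 0.0787 -34.4
```

View pics/s4.png

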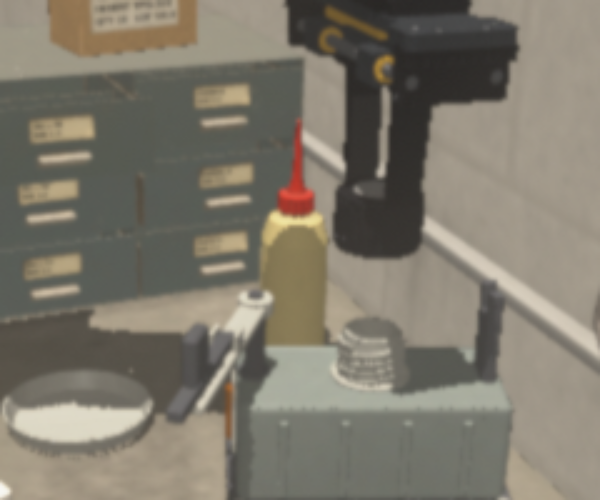

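View pics/top4.png

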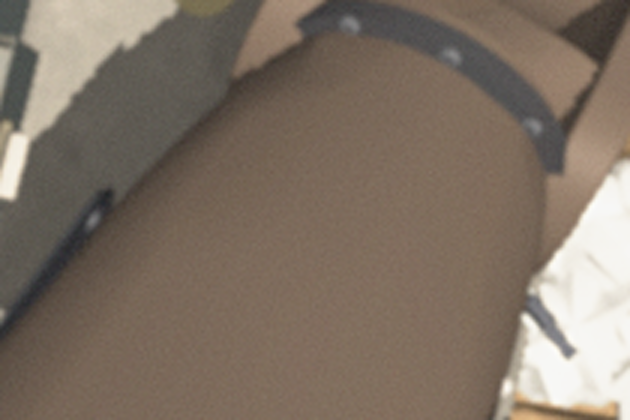

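```bash
python3 - <<'E'
from h import *
print("cab base",ray("scene",(180,227),0),ray("scene",(240,216),0),ray("scene",(285,207),0),ray("scene",(160,211),0))
print("bottle scene chk",proj("scene",[.6475,-.0511,0]))
c=np.array([.4245,-.0683,.016])
t=np.linspace(0,6.28,60);E=np.array([proj("scene",c+.055*np.array([np.cos(a),np.sin(a),0])) for a in t])
print("pred rim ext",E.min(0),E.max(0),"in crop",(E.min(0)-[180,100])*2.5,(E.max(0)-[180,100])*2.5)
f=grab_frame("scene");cv2.imwrite("pics/s5.png",cv2.resize(f[160:320,100:300,::-1],None,fx=4,fy=4,interpolation=cv2.INTER_CUBIC))
# cabinet top corner: triangulate candidates: scene top-right front corner px (180+303/2.5,100+60/2.5)
print("cab top corner for z",[(z,ray("scene",(301,124),z).round(3),proj("top",ray("scene",(301,124),z))) for z in(.2,.25,.3,.35)])
E
```

```text
cab base [0.4578386  0.12983836 0.        ] [5.98311884e-01 1.09342323e-01 5.55111512e-17] [0.71754484 0.09615452 0.        ] [ 4.57262984e-01  2.36497356e-01 -5.55111512e-17]
bottle scene chk [299.1 236.2]
pred rim ext [179.  247.5] [239.3 276.5] in crop [ -2.5  368.75] [148.25 441.25]
cab top corner for z [(0.2, array([0.755, 0.092, 0.2  ]), array([146.2,  87.6])), (0.25, array([ 0.623, -0.075,  0.25 ]), array([231. , 147.8])), (0.3, array([ 0.491, -0.243,  0.3  ]), array([332.7, 220.1])), (0.35, array([ 0.359, -0.411,  0.35 ]), array([457. , 308.4]))]
```

View pics/s5.png

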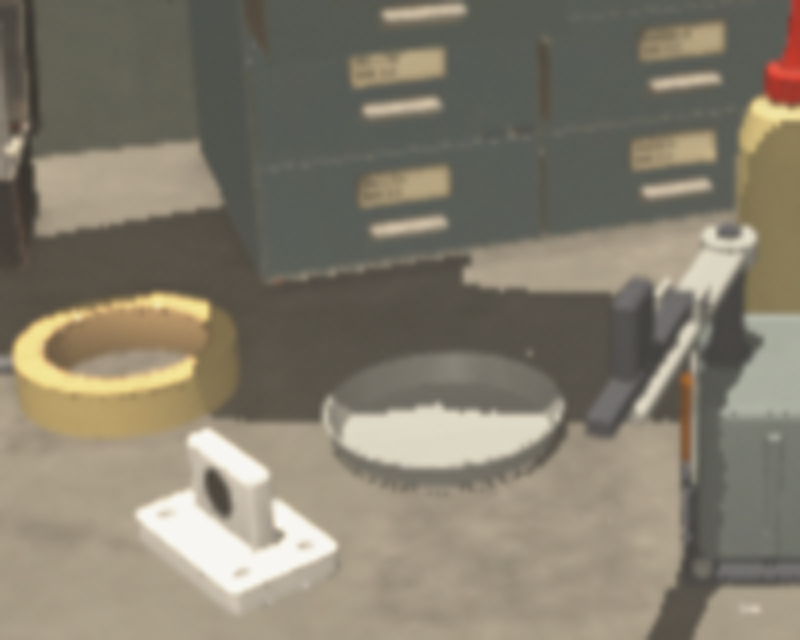

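The cap is held and the neck is free. The dish rim in the scene view spans x 180–241, about 1.5 px from the prediction (roughly 3 mm), which is fine. I'll carry the cap over to (0.426,-0.070).

>>> send_rows([
  [0.5,-0.6,0,0,5],
  [1.1,-1.4,0,0,5],
  [1.2,-1.5,0,0,5],
  [1.2,-1.5,0,0,5],
  [1.2,-1.5,0,0,5],
  [1.2,-1.5,0,0,5],
  [1.2,-1.5,0,0,5],
  [1.2,-1.5,0,0,5],
  [1.2,-1.5,0,0,5],
  [1.2,-1.6,0,0,5],
  [1.1,-1.4,0,0,5],
  [0.7,-1.0,0,0,5],
  [0.4,-0.5,0,0,5],
  [0,0,0,0,5],
  [0,0,2,0,5],
  [0,0,3,0,5],
  [0,0,3,0,5],
  [0,0,3,0,5],
  [0,0,2.5,0,5],
  [0,0,1,0,5],
])

```text
clock: 24.15
eef_pos: [0.4256, -0.0707, 0.0376]
ee_rot: [0.796, 0.605, -0.001, -0.001]
force: [-0.6, 0.0, -0.6]
gripper_width: 0.0536
```

>>> send_rows([
  [0,0,0,0,5],
  [0,0,0,0,5],
])

```text
clock: 24.32
eef_pos: [0.4264, -0.0709, 0.0402]
ee_rot: [0.796, 0.605, -0.0, -0.0]
force: [0.4, 0.2, -1.3]
gripper_width: 0.0535
```

```bash
python3 - <<'E'
from h import *
st()
f=grab_frame("scene");cv2.imwrite("pics/s6.png",cv2.resize(f[160:320,100:300,::-1],None,fx=3,fy=3,interpolation=cv2.INTER_CUBIC))
E
```

```text
24.3167 [ 0.4264 -0.0709  0.0402] yaw 74.47 F [ 0.4  0.2 -1.3] M [ 0.06 -0.2  -0.01] w 0.0535 q [-0.32  0.48  2.17 -0.    0.5  -1.62] r,ang 0.144 115.8
```

View pics/s6.png

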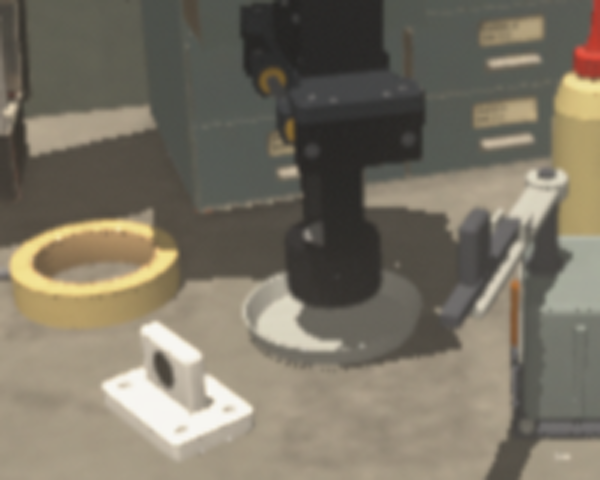

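The cap (crop x about 334) is centred over the dish (crop x about 332). Lowering it.

>>> send_rows([
  [0,0,0.6,0,5],
  [0,0,0.6,0,5],
  [0,0,0.6,0,5],
  [0,0,0.3,0,5],
  [0,0,0.2,0,5],
  [0,0,0.1,0,5],
  [0,0,0,0,5],
  [0,0,0,0,5],
])

```text
clock: 25.03
eef_pos: [0.4261, -0.0704, 0.0166]
ee_rot: [0.796, 0.605, -0.0, 0.0]
force: [0.3, 0.6, -1.8]
gripper_width: 0.054
```

>>> send_rows([
  [0,0,0.1,0,5],
  [0,0,0.1,0,5],
  [0,0,0.05,0,5],
  [0,0,0,0,5],
  [0,0,0,0,5],
])

```text
clock: 25.45
eef_pos: [0.4263, -0.0705, 0.0142]
ee_rot: [0.796, 0.605, 0.0, 0.0]
force: [-0.2, -0.4, 2.4]
gripper_width: 0.0539
```

>>> send_rows([
  [0,0,0.05,0,5],
  [0,0,0,0,5],
  [0,0,0,0,5.6],
  [0,0,0,0,5.8],
  [0,0,0,0,6.2],
  [0,0,0,0,6.4],
  [0,0,0,0,6.4],
])

```text
clock: 26.03
eef_pos: [0.426, -0.0703, 0.0134]
ee_rot: [0.796, 0.605, -0.0, -0.0]
force: [-0.2, 0.4, -0.2]
gripper_width: 0.0633
```

>>> send_rows([
  [0,0,-0.3,0,6.4],
  [0,0,-0.6,0,6.4],
  [0,0,-1,0,6.4],
  [0,0,-1.5,0,6.4],
  [0,0,-2,0,6.4],
  [0,0,-3,0,6.4],
  [0,0,-3,0,6.4],
  [0,0,-3,0,6.4],
  [0,0,0,0,6.4],
])

```text
clock: 26.78
eef_pos: [0.4278, -0.0709, 0.1625]
ee_rot: [0.796, 0.605, 0.002, 0.003]
force: [0.3, 0.7, -0.5]
gripper_width: 0.0642
```

```bash
python3 - <<'E'
from h import *
st()
f=grab_frame("scene");cv2.imwrite("pics/s7.png",cv2.resize(f[160:320,130:370,::-1],None,fx=3,fy=3,interpolation=cv2.INTER_CUBIC))
E
```

```text
26.7833 [ 0.4278 -0.0709  0.1625] yaw 74.51 F [ 0.3  0.7 -0.5] M [ 0.05 -0.17  0.06] w 0.0642 q [-0.32  0.26  2.04 -0.    0.83 -1.62] r,ang 0.1434 115.3
```

View pics/s7.png

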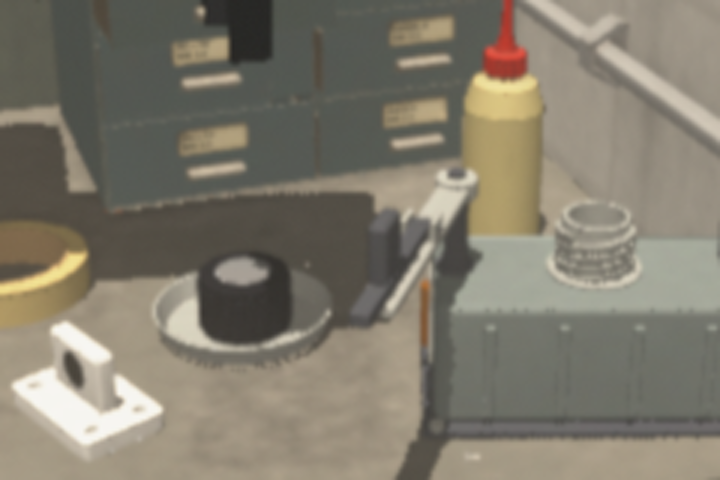

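The cap sits upright in the middle of the dish, the guard is still aside, and the bottle is standing untouched. The arm is clear, so I'm handing in.

```bash
python3 -c "
from rig import robot;print(robot.finish_job())"
```

```text
the job is handed in; nothing more can be done
None
```

The filler cap is off and standing right way up, near the centre of the round steel dish. I handed the job in at about 27 s of the 72 s allowed; `finish_job` gives no verdict.

- **Latch and guard:** I lifted the latch bar by its tab, about 12–14 mm, and swung the strap about 105° (1.84 rad) aside. I then lowered the bar back onto the strap. That angle is worked out from the gripper position, and the later pictures show the strap still well aside.
- **Cap:** I unscrewed it in two grips, about 6.9 rad in all, raising the gripper at the thread's own rate. Forces stayed under about 6 N. The lift-off force was only about the cap's weight, so the thread was free.
- **Placing:** I lowered the cap until it touched the dish floor (about 2–4 N) before opening the fingers, so it was never dropped.
- **Last checks:** The final picture shows the cap upright in the dish, the neck bare and the bottle standing in place. The gripper was about 11 cm above the cap and touching nothing.

Two things were slightly off:

- **Dish position:** the two cameras disagreed by about 3 mm on where the dish is, so I aimed between them.
- **Force during the swing:** the wrist force rose to about 22 N, so I eased the gripper's path before continuing.

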